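Lock away the spice tins and log the box

TASK

Closing time in the kitchen: put every square spice tin into the open metal box, slide its lid fully shut, then push the padlock's raised shackle down until it clicks and stays down. After that pick up the barcode scanner, aim it steadily at the label on the lid for about a second from roughly 10 cm away, and lay the scanner back upright along the middle of its rubber mat. Leave the round jars standing where they are.

Things in the scene. Friction and masses are not known exactly. Their poses are not given: they have to be found in the camera images.
- box: Fixed open-topped aluminium box, 110 (x) by 190 (y) mm outside, wall tops at 66 mm. Two guide rails (5 mm wide, centred at y = -95 and +95 mm, tops at 72 mm) run from its front edge (x = -55) to x = 175 mm. Origin: centre of the underside; x towards the back, away from the padlock; z up. Its place and yaw differ from start to start.
- box_in (a point): Middle of the box's inner floor, 4 mm above the table. Inside the box is 100 (x) by 180 (y) mm, walls 5 mm thick. Axes as the box's.
- padlock (a point): Middle of the top of the brass padlock body, fixed upright at the box's front: 72 mm in front (-x) of the box's origin, at 60 mm height. It is 26 (x) by 50 (y) mm. Axes as the box's.
- lid (a joint): Sliding lid, m: 0 = fully shut (end stop), 0.112 = slid back (+x of the box), box open. Starts at 0.107 to 0.112; stays where left; slides with about 2.5 N. Plate 110 by 184 mm, 4 mm thick, top at 70 mm. A tab with a 14 mm hole sticks out 37 mm in front of it; shut, the hole lies over the padlock. Unless the lid is within 3 mm of shut, the pressed shackle is stopped by the tab or bars its way.
- lid_knob (a point): Middle of the lid's black knob, an upright cylinder of 20 mm diameter and 24 mm height on the lid (from 70 to 94 mm height; this point at 82 mm); moves with the lid. It is 20 mm towards the front of the lid's middle. Axes as the box's.
- label (a point): Middle of the paper barcode label (30 by 44 mm) flat on top of the lid, at 70 mm height, 5 mm behind and 52 mm to the +y side of the lid's middle; moves with the lid. Axes as the box's (z up, out of the label).
- shackle (a joint): How far the padlock's shackle is pressed down, m: 0 = raised (as at the start), end stop 0.020. Sprung upwards (3 to 6 N); from about 3 mm a hidden pawl adds resistance (up to about 15 N in all at 11 mm); past about 15 mm it clicks and the shackle then stays at about 16 mm when let go. If not clicked it springs back to 0.
- shackle_top (a point): Top of the shackle's bow (8 mm round bar bent to a U, legs 30 mm apart along the box's y), at 112 mm height when raised and about 96 mm when locked. It moves straight down. Axes as the box's.
- tin1: Square white-painted spice tin with a plain metal lid, 40 by 40 mm, 50 mm high, about 0.12 kg, standing on the table at the start. Origin: its centre (25 mm above the table when it stands); z towards its lid, x and y along its sides. It may go into the box standing or lying. May be absent (two to four of the four are there).
- tin2: Square white-painted spice tin with a plain metal lid, 40 by 40 mm, 50 mm high, about 0.12 kg, standing on the table at the start. Origin: its centre (25 mm above the table when it stands); z towards its lid, x and y along its sides. It may go into the box standing or lying. May be absent (two to four of the four are there).
- tin3: Square white-painted spice tin with a plain metal lid, 40 by 40 mm, 50 mm high, about 0.12 kg, standing on the table at the start. Origin: its centre (25 mm above the table when it stands); z towards its lid, x and y along its sides. It may go into the box standing or lying. May be absent (two to four of the four are there).
- tin4: Square white-painted spice tin with a plain metal lid, 40 by 40 mm, 50 mm high, about 0.12 kg, standing on the table at the start. Origin: its centre (25 mm above the table when it stands); z towards its lid, x and y along its sides. It may go into the box standing or lying. May be absent (two to four of the four are there).
- scanner: Grey handheld barcode scanner lying on its rubber mat: a bar 120 mm long (x from -70 to +50 mm), 34 mm wide (y), 36 mm high, with a black head at the +x end (36 mm wide, reaching to x = 81 mm and between 13 and 59 mm height) that is turned 45 degrees downwards. About 0.18 kg. Origin: on the underside, 10 mm ahead of the bar's middle; x towards the head, z up. Grip it across y near the origin.
- scanner_window: The scanner's window in its head, at x = 69, y = 0, z = 25 mm of the scanner. Its +x axis is the scanning beam: 45 degrees forward and down when the scanner is level. It reads a label 50 to 160 mm ahead along the beam.
- mat: The scanner's black rubber mat, fixed, 190 mm (x) by 80 mm (y), 4 mm thick. Origin: centre of its underside; top at 4 mm.
- jar1: Round white jar with a metal cap, a bystander, 40 mm diameter, 58 mm high. Origin: centre of its underside.
- jar2: Round white jar with a metal cap, a bystander, 40 mm diameter, 58 mm high. Origin: centre of its underside.
- scale: Fixed kitchen scale, a bystander, 190 (x) by 85 (y) mm, 28 mm high. Origin: centre of its underside.
Things that resemble listed ones, but are neither listed nor needed, are in the scene too. Of the things shaped like the scanner, the grey one is meant.

How it is judged:
By the outcome, as a careful person would: the job done as asked, in the order asked, and still so for the second after the job is handed in, with the robot touching nothing.
Of tin1, tin2, tin3, tin4 only 2 to 4 are there at a start; the rules pass over those that are not, and their reading is None.
At some moment in a run one of tin1, tin2, tin3, tin4 may be knocked a few centimetres aside while the robot is not near it.
Once in a run the grip may slacken for a moment while it holds something.
It also fails if it takes over 210 s, if anything falls off the work surface, if the arm or the gripper's body presses on something with over 40 N, if the wrist force passes 120 N, or if a joint passes its speed limit or range.

ROBOT

A 7-joint arm with a two-finger parallel gripper is mounted at the origin on the work surface. World frame = base frame: x ahead of the robot, y to its left, z up, the work surface at z = 0. Lengths are in m, angles in rad, forces in N, time in s.
With the tool pointing down it reaches from about 0.425 to 0.975 m from the base axis. Payload 16.7 kg.
Tool frame: the origin (TCP) lies on the centre line of the jaws, within the pads' length; the fingertips stand 25 mm ahead of it and the grasp point (between the pads) lies 6 mm ahead of it; z points along the fingers, y is the direction in which the jaws open and shut (so a half turn about z gives the same grasp; the last joint's range is limited). The gripper opens to 85 mm and grips with 20 to 120 N. Pads are 22 mm wide; open, the fingers measure 114 mm over their backs; the gripper's body (76 mm by 85 mm) begins 54 mm behind the grasp point. The pads swing forward as they close: fully open they stand 13 mm farther back than shut.
Start: joints at [1.194, 0.426, 0.074, 1.606, -0.034, 1.111, -0.067], TCP at [0.152, -0.658, 0.225] pointing down, gripper open.
Joint ranges: [-2.85, 2.85], [-0.5, 2.14], [-1.23, 1.37], [0.21, 2.46], [-1.02, 4.16], [0.16, 2.05], [-2.73, 2.73]. Speed limits (rad/s): [1.89, 1.89, 2.39, 2.39, 3.01, 3.01, 3.01].

INTERFACE

Orientations are given as a unit quaternion [x, y, z, w].
In Python, from cell import robot gives the robot as it stands. Calls block until the motion is done:
- robot.move_pose(position, orientation): joint-space move of the TCP to a pose.
- robot.servo_line(position, vel=0.15, rot=None, force_limit=None): straight line of the TCP; rot=None keeps the orientation; vel is the mean speed in m/s. With force_limit (N) it stops when the force on the tool has changed by that much, and returns True; else False.
- robot.set_joints(angles): joint-space move.
- robot.gripper_to(opening, grasp_force=None): finger opening in m; grasp_force is the grip in N (None keeps the last); returns when the fingers have stopped.
- robot.hold(seconds).
- robot.ik(position, orientation): joint angles nearest the present ones, or None.
- robot.camera(name): name is "scene" or "side" or "wrist"; returns the picture (480x640x3 uint8, red, green, blue); there is no depth.
- robot.calibration(name): a dict with "fx", "fy", "cx", "cy" (pixels), "world_to_cam" (4x4, takes a point from world to camera coordinates). Camera axes: x right, y down, z forward; pixel columns grow to the right and rows downward; lengths in m; the calibration is good to about 2 mm. A picture is of the moment at which its call begins: read the wrist's pose just before it. calibration takes no time and is no camera call; for the wrist camera it gives the pose at the moment of the call.
A pose or a line that the arm cannot do raises robot.Unreachable and nothing moves.
- robot.close_job(): hands the job in, once; it reports no verdict.
Readings, each from a call of its own:
- robot.current_time(): time.
- robot.current_joint_positions(): joint angles.
- robot.current_joint_velocities(): joint speeds.
- robot.current_joint_efforts(): joint torques, N m.
- robot.current_position(): TCP position.
- robot.current_orientation(): TCP orientation.
- robot.current_wrist_force(): force on the tool from outside, world axes, zero at the start.
- robot.current_wrist_torque(): the same for the moment, N m.
- robot.current_finger_gap(): finger opening in m.
Only numpy, scipy, OpenCV 4.12 (cv2) and the standard library are available. Lean on these libraries where they do the work, as an engineer would, in place of code of your own. Each camera call takes 0.05 s, during which the arm holds its last target. There are 200 camera calls.

## Working session

There is one attempt and no reset: what is moved stays moved. The work goes in short steps, each a Python script; the robot and the scene stay as the last script left them, time stands still between calls to the robot, and variables do not carry over. Pictures are saved under pics/ and viewed, about 12 in all and at most 16, crops included, and the job is handed in when it is done.

```bash
ls; mkdir -p pics; python3 - <<'E'
from cell import robot
import cv2
for n in ("scene","side","wrist"):
    im=robot.camera(n); cv2.imwrite(f"pics/{n}0.png",im[:,:,::-1]); c=robot.calibration(n)
    print(n,c["fx"],c["cx"],c["cy"],c["world_to_cam"])
print(robot.current_time(),robot.current_orientation())
E
```

```text
pics
scene 497.8666599146037 323.52136161198416 241.728663951896 [[ 0.6740404   0.73866787 -0.00627056 -0.34896584]
 [ 0.49182684 -0.45509727 -0.74228892 -0.15829068]
 [-0.55115869  0.49724869 -0.67005063  1.53485587]
 [ 0.          0.          0.          1.        ]]
side 544.8624280547552 320.3773340740363 231.79589887359705 [[-0.75162891 -0.65926348  0.02063114  0.39013881]
 [-0.4669287   0.50973411 -0.72259859  0.29646475]
 [ 0.46586647 -0.55275926 -0.69095993  1.0451819 ]
 [ 0.          0.          0.          1.        ]]
wrist 395.59247714135853 311.9414792996142 242.4727694474905 [[ 0.22532884 -0.97428211 -0.0011323  -0.67417529]
 [-0.93330407 -0.21618479  0.28671876 -0.03802866]
 [-0.27958974 -0.06354923 -0.95801413  0.37881376]
 [ 0.          0.          0.          1.        ]]
0.15 [ 9.93581182e-01  1.13120248e-01 -8.07629014e-05 -4.86922161e-04]
```

View pics/scene0.png

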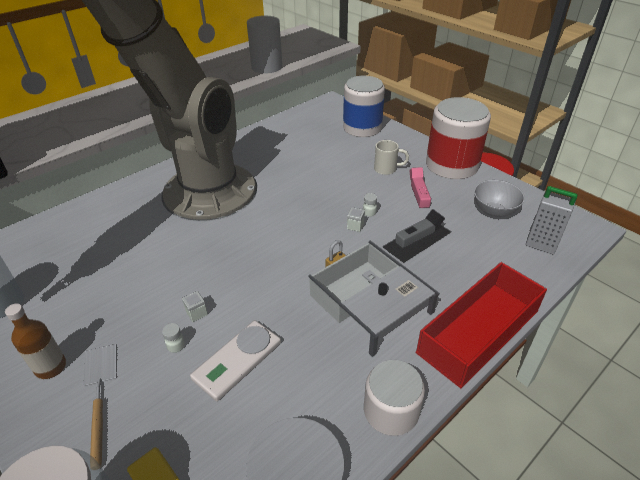

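View pics/side0.png

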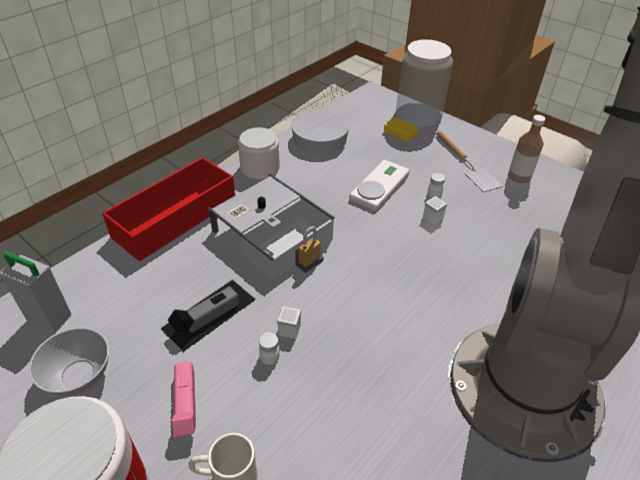

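Scene view: tins at about (195,306) and (356,220), each beside a round jar at (173,338) and (371,204). The box is at (375,290) with the padlock at (336,258). The grey scanner is at (417,232) and the pink decoy at (420,187); the red tray at (480,320) is not the box. I'll take close crops to check these.

```bash
cat > h.py <<'E'
import numpy as np, cv2
from cell import robot
def ray(n,u,v,z,c=None):
    c=c or robot.calibration(n); T=np.array(c["world_to_cam"]); R=T[:3,:3]; o=-R.T@T[:3,3]
    d=R.T@np.array([(u-c["cx"])/c["fx"],(v-c["cy"])/c["fy"],1]); return o+d*(z-o[2])/d[2]
def proj(n,p,c=None):
    c=c or robot.calibration(n); T=np.array(c["world_to_cam"]); q=T[:3,:3]@np.array(p)+T[:3,3]
    return np.array([c["fx"]*q[0]/q[2]+c["cx"],c["fy"]*q[1]/q[2]+c["cy"]])
E
python3 - <<'E'
import cv2,numpy as np
s=cv2.imread('pics/scene0.png'); d=cv2.imread('pics/side0.png')
f=lambda im,x,y,w,h,k:cv2.resize(im[y:y+h,x:x+w],(w*k,h*k),interpolation=cv2.INTER_CUBIC)
top=np.hstack([f(s,300,200,160,160,2)[:300,:320],f(d,190,160,160,120,3)[:300,:480]])
out=np.zeros((600,800,3),np.uint8); out[:300]=0
out[:360,:480]=f(s,300,235,160,120,3)
out[:240,480:]=f(s,330,185,80,60,4)
out[240:480,480:]=f(s,150,285,80,60,4)
out[360:600,:480]=f(d,200,170,160,80,3)
out[480:,480:]=f(s,380,205,80,30,4)
cv2.imwrite('pics/crop1.png',out)
E
```

```text
(no output)
```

View pics/crop1.png

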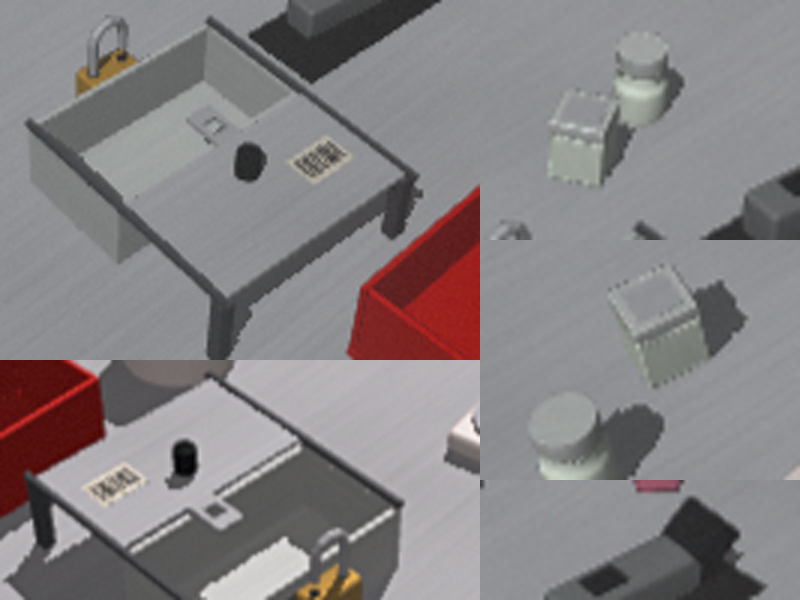

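The crop confirms exactly two square tins, with round jars beside them. The box is empty and its lid is slid back. The grey scanner is on the black mat. Next I'll make rough estimates, then take a wrist view from above.

```bash
python3 - <<'E'
from h import *
np.set_printoptions(precision=4,suppress=True)
P=lambda u,v,z,n="scene":print(n,(u,v),ray(n,u,v,z))
print("rails");[P(*p,.072) for p in((310,275.7),(370,241.7),(439.3,293.7),(374,334.3))]
print("tinA top");P(356,213,.05)
P(583/4+210,100/4+185,.05)
print("tinB top");P(150+(655-480)/4,285+(305-240)/4,.05)
print("jars");P(371,199,.058);P(173,330,.058)
print("mat/scanner ");P(417,232,.02)
for p in((385,243),(450,225)):P(*p,.0)
print("knob");P(300+248/3,235+148/3,.094)
print("lab");P(300+319/3,235+159/3,.07)
print("shackle");P(300+108/3,235+18/3,.112)
print("side knob");P(200+184/3,170+83/3,.094,"side");P(200+330/3,170+171/3,.112,"side");P(200+113/3,170+124/3,.07,"side")
P(290,313,.05,"side");P(434,204,.05,"side")
P(215,305,.04,"side")
E
```

```text
rails
scene (310, 275.7) [ 0.5367 -0.0594  0.072 ]
scene (370, 241.7) [0.5498 0.1291 0.072 ]
scene (439.3, 293.7) [0.7758 0.1169 0.072 ]
scene (374, 334.3) [ 0.7541 -0.073   0.072 ]
tinA top
scene (356, 213) [0.4262 0.2047 0.05  ]
scene (355.75, 210.0) [0.4164 0.2136 0.05  ]
tinB top
scene (193.75, 301.25) [ 0.4013 -0.2936  0.05  ]
jars
scene (371, 199) [0.4174 0.273  0.058 ]
scene (173, 330) [ 0.4487 -0.3719  0.058 ]
mat/scanner 
scene (417, 232) [0.5714 0.2952 0.02  ]
scene (385, 243) [0.5286 0.2159 0.    ]
scene (450, 225) [0.6019 0.4064 0.    ]
knob
scene (382.6666666666667, 284.3333333333333) [0.683  0.0284 0.094 ]
lab
scene (406.3333333333333, 288.0) [0.7132 0.0774 0.07  ]
shackle
scene (336.0, 241.0) [0.522  0.0375 0.112 ]
side knob
side (261.3333333333333, 197.66666666666666) [0.6872 0.0229 0.094 ]
side (310.0, 227.0) [0.5219 0.0347 0.112 ]
side (237.66666666666666, 211.33333333333334) [0.7137 0.0766 0.07  ]
side (290, 313) [0.426  0.2006 0.05  ]
side (434, 204) [ 0.3948 -0.2844  0.05  ]
side (215, 305) [0.56   0.2837 0.04  ]
```

```bash
cat >> h.py <<'E'
def quat(psi): return [np.cos(psi/2),np.sin(psi/2),0.,0.]   # tool down, tool x at angle psi
def Rz(psi): return np.array([[np.cos(psi),np.sin(psi),0],[np.sin(psi),-np.cos(psi),0],[0,0,-1]])
def look(name,target,h,psi):
    """wrist picture with optical axis through target; TCP height h"""
    c=robot.calibration("wrist"); T=np.array(c["world_to_cam"])
    from scipy.spatial.transform import Rotation as Ro
    Rt=Ro.from_quat(robot.current_orientation()).as_matrix(); p=np.array(robot.current_position())
    o=Rt.T@(-T[:3,:3].T@T[:3,3]-p); d=Rt.T@T[2,:3]
    o=Rz(psi)@o; d=Rz(psi)@d; s=(target[2]-(h+o[2]))/d[2]; xy=np.array(target[:2])-(o+d*s)[:2]
    robot.move_pose([*xy,h],quat(psi)); robot.hold(.2)
    c=robot.calibration("wrist"); im=robot.camera("wrist"); cv2.imwrite(f"pics/{name}.png",im[:,:,::-1])
    import pickle; pickle.dump(c,open(f"pics/{name}.pkl","wb")); print(name,xy,o,d,robot.current_time())
    return im,c
E
python3 - <<'E'
from h import *
a=np.arctan2(-.29,.40)
look("wB",(.41,-.30,.05),.25,a+np.pi/2)
look("wA",(.44,.22,.05),.27,np.arctan2(.2,.42)+np.pi/2)
E
```

```text
wB [ 0.42881004 -0.2744954 ] [0.04235724 0.0588757  0.14828823] [-0.16825152 -0.23210311 -0.95802901] 2.125
wA [0.42442691 0.25394487] [-0.03167438  0.06551642  0.14826566] [ 0.1229201  -0.25876078 -0.95808847] 4.2917
```

```bash
python3 -c "
import cv2,numpy as np
a=cv2.imread('pics/wB.png');b=cv2.imread('pics/wA.png')
cv2.imwrite('pics/wBA.png',np.vstack([cv2.resize(a,(400,300)),cv2.resize(b,(400,300))]))"
```

```text
(no output)
```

View pics/wBA.png

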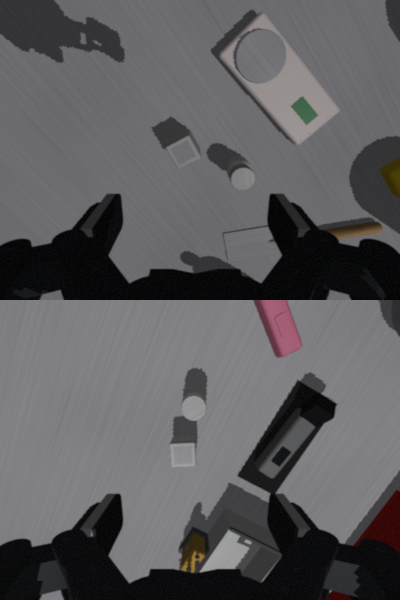

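The wrist views show tin B at about (293,242) and tin A at about (293,248), each with its jar nearby. The scanner's head points towards the upper right of the second view. Now I'll measure the tins' tops and yaw, and the scanner and mat.

```bash
cat >> h.py <<'E'
def tin_top(im,c,u,v,z=.05):
    g=cv2.cvtColor(im,cv2.COLOR_RGB2GRAY); u,v=int(u),int(v); w=45
    p=g[v-w:v+w,u-w:u+w]; bg=np.median(p); m=(p>bg+15).astype(np.uint8)
    m=cv2.morphologyEx(m,cv2.MORPH_CLOSE,np.ones((5,5)))
    cs,_=cv2.findContours(m,cv2.RETR_EXTERNAL,cv2.CHAIN_APPROX_NONE)
    out=[]
    for k in cs:
        if cv2.contourArea(k)<300: continue
        k=k[:,0]+[u-w,v-w]; W=np.array([ray("wrist",*q,z,c)[:2] for q in k])
        r=cv2.minAreaRect((W*1000).astype(np.float32)); out.append((np.array(r[0])/1000,np.array(r[1]),r[2]))
    return bg,out
E
python3 - <<'E'
from h import *
import pickle
np.set_printoptions(precision=4,suppress=True)
for n,u,v in(("wB",293,242),("wA",293,248)):
    im=cv2.imread(f"pics/{n}.png")[:,:,::-1]; c=pickle.load(open(f"pics/{n}.pkl","rb"))
    print(n,tin_top(im,c,u,v))
n="wA"; print("jarA",ray("wrist",194*1.6,(407-300)*1.6,.058,c))
g=cv2.cvtColor(im,cv2.COLOR_RGB2GRAY); 
o=np.zeros((600,800,3),np.uint8)
o[:600,:400]=cv2.resize(im[90:330,380:540,::-1],(400,600))
a=cv2.imread("pics/wB.png"); o[:300,400:]=cv2.resize(a[190:310,240:400],(400,300)); o[300:,400:]=cv2.resize(im[190:310,240:400,::-1],(400,300))
cv2.imwrite("pics/crop2.png",o)
E
```

```text
wB (np.float64(109.0), [])
wA (np.float64(130.0), [(array([0.4251, 0.206 ]), array([36.4099, 36.9288]), 28.00241470336914)])
jarA [0.4091 0.2822 0.058 ]
```

View pics/crop2.png

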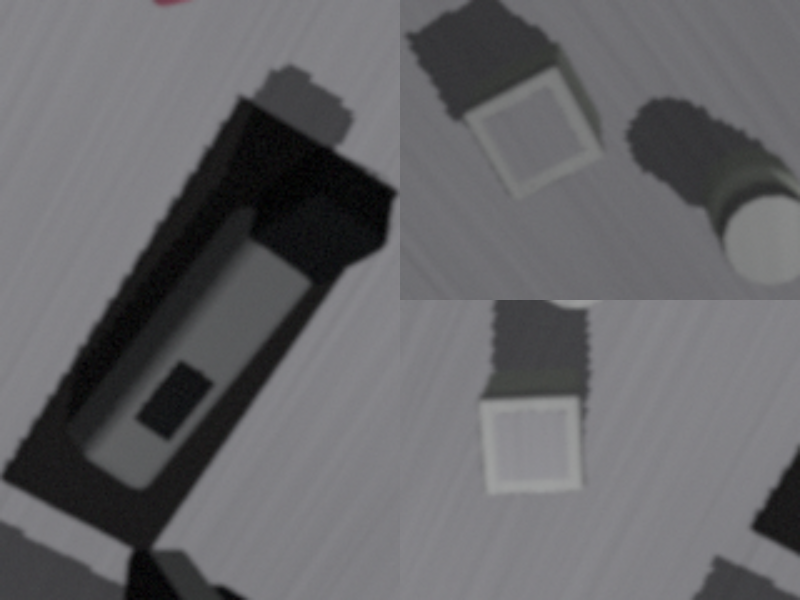

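```bash
python3 - <<'E'
from h import *
import pickle
np.set_printoptions(precision=4,suppress=True)
def quad(name,n,pts,z):
    c=pickle.load(open(f"pics/{n}.pkl","rb")); W=np.array([ray("wrist",*p,z,c)[:2] for p in pts])
    e=np.roll(W,-1,0)-W
    print(name,W.mean(0),np.linalg.norm(e,axis=1),np.degrees(np.arctan2(e[:,1],e[:,0])))
f=lambda L,ox,oy:[(x/2.5+ox,y/2.5+oy) for x,y in L]
quad("tinB","wB",f([(67,115),(157,67),(204,155),(118,198)],240,190),.05)
quad("tinA","wA",f([(80,100),(180,98),(182,188),(88,192)],240,190),.05)
quad("mat","wA",f([(5,480),(240,97),(398,190),(142,548)],380,90),.004)
quad("bar","wA",f([(85,452),(250,238),(312,282),(145,490)],380,90),.04)
E
```

```text
tinB [ 0.396  -0.2918] [0.0376 0.0375 0.0363 0.037 ] [ -7.4352 -98.7409 171.834   83.213 ]
tinA [0.4259 0.207 ] [0.0385 0.0368 0.0372 0.0377] [  26.6138  -63.3443 -151.9796  118.5825]
mat [0.5784 0.2914] [0.1869 0.0788 0.1863 0.073 ] [ 87.9636  -2.515  -93.8374 177.9613]
bar [0.5705 0.2843] [0.1041 0.0312 0.1038 0.0309] [ 82.4364  -7.7488 -97.7108 172.6718]
```

Sizes and heights agree with the description: the tin tops measure about 38 mm and the mat 187 by 76 mm. I'll pick tin A with the jaws turned away from its jar.

```bash
cat >> h.py <<'E'
BO=np.array([.595,.0315]); BY=np.radians(-3.6)
def box(x,y): return BO+np.array([[np.cos(BY),-np.sin(BY)],[np.sin(BY),np.cos(BY)]])@[x,y]
def fixpsi(psi,xy):
    n=np.arctan2(xy[1],xy[0])+np.pi/2
    return n+(psi-n+np.pi/2)%np.pi-np.pi/2
def pick(xy,psi,z=.043,op=.075):
    psi=fixpsi(psi,xy); robot.gripper_to(op,40)
    robot.move_pose([*xy,.16],quat(psi)); robot.servo_line([*xy,z],.15); robot.gripper_to(.0,40)
    robot.servo_line([*xy,.185],.15); g=robot.current_finger_gap(); print("gap",g,robot.current_time()); return g
def drop(xy,psi,z=.047,op=.054):
    psi=fixpsi(psi,xy)
    robot.move_pose([*xy,.185],quat(psi)); g=robot.current_finger_gap(); print("gap over box",g)
    if g<.03: return g
    hit=robot.servo_line([*xy,z+.003],.12,force_limit=12); print("hit",hit,robot.current_position(),robot.current_finger_gap())
    robot.gripper_to(op); robot.servo_line([*xy,.2],.2); return g
E
python3 - <<'E'
from h import *
r=np.radians
if pick([.4255,.2065],r(117.5))>.03:
    robot.hold(.3); print(robot.current_finger_gap())
    drop(box(-.005,.042),BY)
    print(look("wB2",(.41,-.30,.05),.25,r(54))[1] is None)
E
python3 -c "
import cv2,numpy as np
from h import robot
s=robot.camera('scene')[:,:,::-1]
w=cv2.imread('pics/wB2.png')
o=np.zeros((600,800,3),np.uint8)
o[:360,:480]=cv2.resize(s[180:380,170:437][:, :],(480,360)); o[360:,:400]=cv2.resize(w[170:314,200:440],(400,240))
cv2.imwrite('pics/v6.png',o)"
```

```text
gap -2.1516371544808997e-05 7.8417[ WARN:0@2.798] global loadsave.cpp:275 findDecoder imread_('pics/wB2.png'): can't open/read file: check file path/integrity
Traceback (most recent call last):
TypeError: 'NoneType' object is not subscriptable
```

The grasp came up empty, so I'll look at what happened.

```bash
python3 - <<'E'
from h import *
robot.gripper_to(.085); im,c=look("wA2",(.44,.22,.05),.27,np.arctan2(.2,.42)+np.pi/2)
s=robot.camera('scene')
o=np.hstack([cv2.resize(im[100:400,200:500,::-1],(400,400)),cv2.resize(s[130:330,270:470,::-1],(400,400))])
cv2.imwrite('pics/v6.png',o)
E
```

```text
wA2 [0.42455438 0.25327615] [-0.03170268  0.06598653  0.14828217] [ 0.12267733 -0.25827615 -0.95825034] 9.4
```

View pics/v6.png

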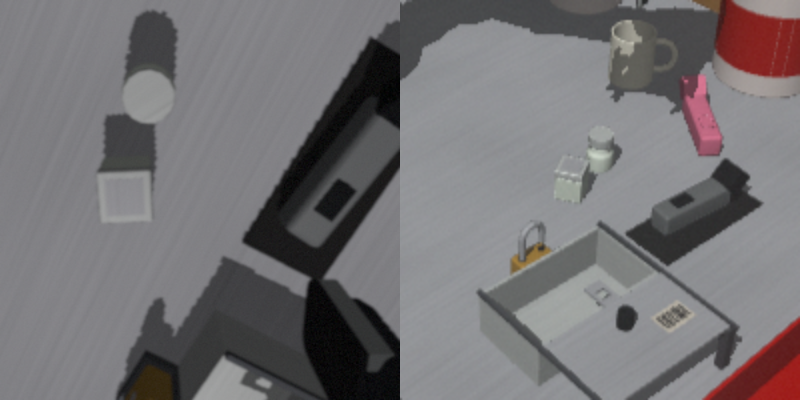

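The tin still stands where it was, so either it slipped out or the grip slackened. I'll re-measure and retry with gap readings at each stage.

```bash
python3 - <<'E'
from h import *
import pickle
np.set_printoptions(precision=4,suppress=True)
im=cv2.imread("pics/wA2.png")[:,:,::-1]; c=pickle.load(open("pics/wA2.pkl","rb"))
_,L=tin_top(im,c,294,248); print(L)
xy=L[0][0]; psi=fixpsi(np.radians(117.5),xy)
robot.gripper_to(.075,40); robot.move_pose([*xy,.16],quat(psi)); robot.servo_line([*xy,.041],.15)
print(robot.current_position(),robot.current_orientation(),quat(psi),robot.current_finger_gap(),robot.current_wrist_force())
robot.gripper_to(.03,50); print("gap",robot.current_finger_gap(),robot.current_wrist_force())
robot.hold(.3);print("gap",robot.current_finger_gap())
cv2.imwrite("pics/v7.png",robot.camera("scene")[130:330,270:470,::-1])
E
```

```text
[(array([0.4253, 0.206 ]), array([36.4563, 36.6623]), 26.776582717895508)]
[0.4258 0.2065 0.0418] [0.5187 0.855  0.0005 0.0004] [np.float64(0.5187732581605216), np.float64(0.8549118706729465), 0.0, 0.0] 0.07491945208991539 [ 0.3057  0.7595 -0.4864]
gap 0.03627773125089674 [-1.4178 -2.7213 15.5154]
gap 0.035994369084798104
```

```bash
python3 - <<'E'
from h import *
np.set_printoptions(precision=4,suppress=True)
p=robot.current_position()
for z in(.047,.06,.09,.13,.185):
    robot.servo_line([p[0],p[1],z],.08); print(z,robot.current_finger_gap(),robot.current_wrist_force())
cv2.imwrite("pics/v8.png",np.hstack([cv2.resize(robot.camera("scene")[130:330,270:470,::-1],(400,400)),cv2.resize(robot.camera("wrist")[:,:,::-1],(400,400))]))
E
```

```text
0.047 0.03521268957896395 [-0.989   0.0099 -1.6015]
0.06 0.035262123157838964 [ 0.1652 -0.3105 -1.377 ]
0.09 0.03534683501156175 [ 0.0043 -1.2835 -2.8016]
0.13 0.035498019128733495 [ 0.2141 -0.5454 -1.3242]
0.185 0.03560547229940794 [ 0.7192  0.0949 -0.5397]
```

View pics/v8.png

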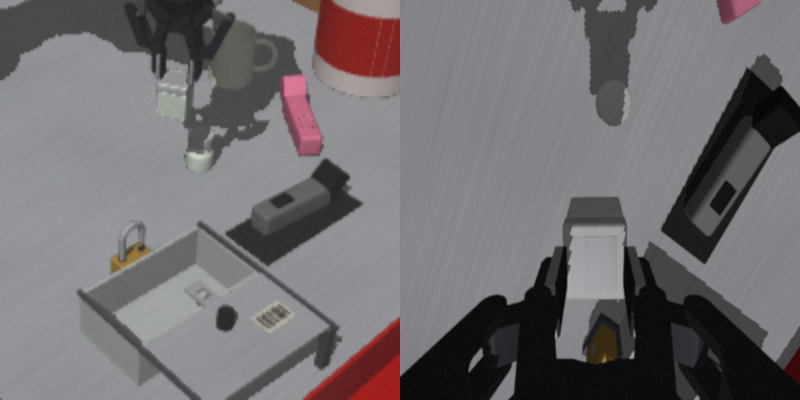

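The tin is held now (gap 35.6 mm). I'll place it.

```bash
python3 - <<'E'
from h import *
r=np.radians
g=drop(box(-.005,.042),BY)
im,c=look("wB2",(.41,-.30,.05),.25,r(54))
s=robot.camera('scene')[:,:,::-1]
o=np.zeros((400,800,3),np.uint8)
o[:,:400]=cv2.resize(s[190:350,290:450],(400,400)); o[:,400:]=cv2.resize(im[140:340,220:420,::-1],(400,400))
cv2.imwrite('pics/v9.png',o)
E
```

```text
gap over box 0.03516303945660509
hit False [0.59312328 0.07382976 0.05074574] 0.03523247817815627
wB2 [ 0.42782052 -0.27510835] [0.04318454 0.05915124 0.14829483] [-0.16785107 -0.23123801 -0.95830841] 20.0417
```

View pics/v9.png

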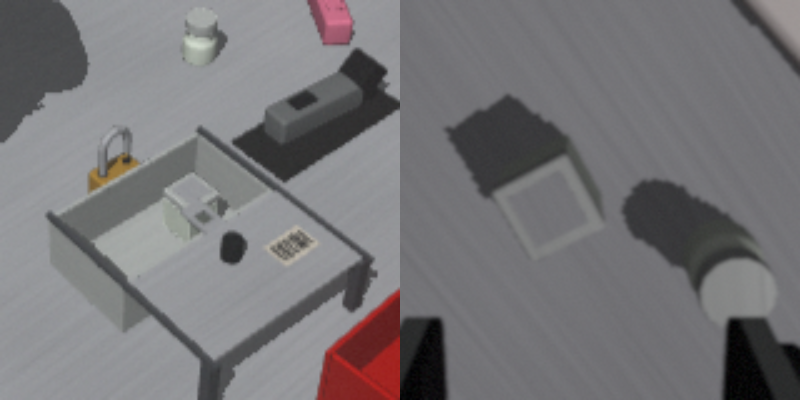

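Tin A stands in the box. Tin B has not moved (corner still at (266,235)). I'll pick and place it.

```bash
sed -i 's/robot.gripper_to(.0,40)/robot.gripper_to(.03,60); robot.hold(.2); print(robot.current_finger_gap())/; s/robot.gripper_to(op,40)/robot.gripper_to(op,60)/' h.py
python3 - <<'E'
from h import *
r=np.radians
if pick([.396,-.292],r(82.3),z=.041)>.033:
    drop(box(-.005,-.045),BY)
    p=look("wX",(*box(.02,0),.06),.33,BY+np.pi/2)[0]
    s=robot.camera('scene'); cv2.imwrite("pics/s10.png",s[:,:,::-1])
else: p=robot.camera("wrist"); s=robot.camera("scene")
cv2.imwrite("pics/v10.png",p[:,:,::-1])
E
```

```text
0.03570258809468773
gap 0.030186776402877015 23.7
```

View pics/v10.png

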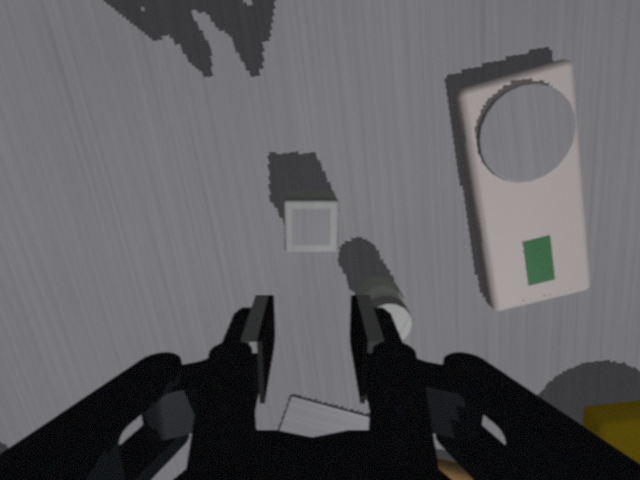

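Tin B slipped out during the lift and still stands at (311,226). I'll re-measure it, then grip lower and harder and lift slower.

```bash
sed -i 's/robot.gripper_to(.03,60)/robot.gripper_to(.03,90)/; s/robot.servo_line(\[\*xy,.185\],.15)/robot.servo_line([*xy,.185],.07)/' h.py
python3 - <<'E'
from h import *
r=np.radians
robot.gripper_to(.075)
im,c=look("wB3",(.40,-.29,.05),.25,r(82.3))
u,v=proj("wrist",[.396,-.292,.05],c); g=cv2.cvtColor(im,cv2.COLOR_RGB2GRAY)
m=cv2.morphologyEx((g>123).astype(np.uint8),cv2.MORPH_CLOSE,np.ones((5,5)))
sub=g[int(v)-30:int(v)+30:10,int(u)-40:int(u)+40:8]; print(u,v); print(sub)
print(tin_top(im,c,u,v))
E
```

```text
wB3 [ 0.40468359 -0.2593179 ] [0.0093796  0.07239745 0.14826984] [-0.0386908  -0.28359358 -0.95816372] 24.9417
308.8665109162399 245.21714693488772
[[112  53  57  57  59  60  61  59 116 112]
 [114  97  64 120 121 123 124 123 114 113]
 [113 113  78 119 114 117 118 131 111 114]
 [113 114 110 120 112 118 116 133 112 114]
 [114 115 110 121 113 118 118 133 113  57]
 [112 111 113 111 108 109 111 111  56  57]]
(np.float64(112.0), [(array([ 0.3943913 , -0.29083963]), array([34.51517105, 35.27778625]), 82.3271484375)])
```

```bash
python3 - <<'E'
from h import *
r=np.radians
if pick([.395,-.2915],r(82.3),z=.031)>.033:
    drop(box(-.005,-.045),BY,z=.035)
    im,c=look("wX",(*box(.02,0),.06),.33,BY+np.pi/2)
else: im=robot.camera("wrist")
s=robot.camera('scene')
cv2.imwrite("pics/v11.png",np.hstack([cv2.resize(im[:,:,::-1],(533,400)),cv2.resize(s[210:350,290:383,::-1],(266,400))]))
E
```

```text
0.03732868587414639
gap 0.03731717150523988 29.6333
gap over box 0.037391158103094416
hit False [ 0.58764372 -0.01304046  0.03869861] 0.03736883590018827
wX [0.61794416 0.08164881] [0.00477029 0.07307669 0.14828707] [-0.01776443 -0.28518988 -0.9583064 ] 35.2
```

View pics/v11.png

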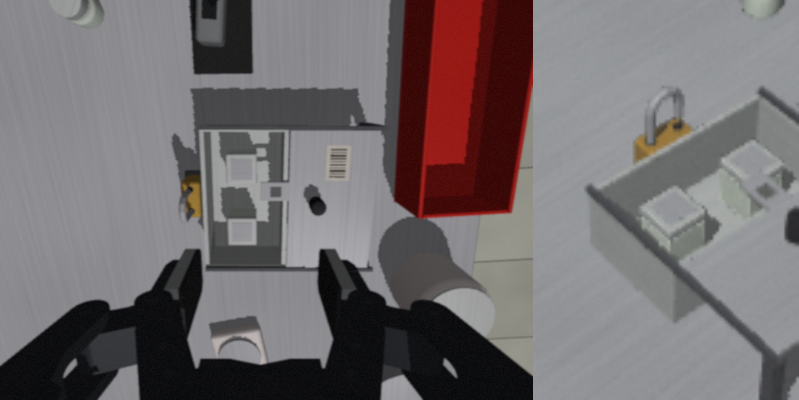

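Both tins stand in the box, clear of its walls. Now I'll refine the box pose from this wrist picture using the label, knob, padlock and rails.

```bash
python3 - <<'E'
from h import *
import pickle
np.set_printoptions(precision=4,suppress=True)
im=cv2.imread("pics/wX.png"); c=pickle.load(open("pics/wX.pkl","rb")); hsv=cv2.cvtColor(im,cv2.COLOR_BGR2HSV)
def blobs(m,x,y,w,h,a=30):
    mm=np.zeros(m.shape,np.uint8); mm[y:y+h,x:x+w]=m[y:y+h,x:x+w]
    mm=cv2.morphologyEx(mm,cv2.MORPH_CLOSE,np.ones((5,5)))
    cs,_=cv2.findContours(mm,cv2.RETR_EXTERNAL,cv2.CHAIN_APPROX_NONE); return [k for k in cs if cv2.contourArea(k)>a]
print("label")
for k in blobs(((hsv[...,1]>25)&(hsv[...,2]>100)).astype(np.uint8),370,150,70,90):
    r=cv2.minAreaRect(k); W=np.array([ray("wrist",*q,.07,c)[:2] for q in cv2.boxPoints(r)]); e=np.roll(W,-1,0)-W
    print(r,W.mean(0),np.linalg.norm(e,axis=1),np.degrees(np.arctan2(e[:,1],e[:,0])))
print("knob")
for k in blobs((hsv[...,2]<45).astype(np.uint8),355,205,55,65):
    print(cv2.boundingRect(k),cv2.minAreaRect(k)); 
    x,y,w,h=cv2.boundingRect(k); print(ray("wrist",x+w-w*.33,y+h-h*.3,.094,c))
print("brass")
for k in blobs(((hsv[...,0]>10)&(hsv[...,0]<30)&(hsv[...,1]>120)).astype(np.uint8),200,190,60,90): print(cv2.boundingRect(k))
o=np.zeros((600,800,3),np.uint8); o[:,:]=cv2.resize(im[140:335,205:465],(800,600),interpolation=cv2.INTER_CUBIC); cv2.imwrite("pics/v12.png",o)
E
```

```text
label
knob
(371, 236, 19, 21) ((380.5000305175781, 246.0), (21.0190372467041, 16.099689483642578), 63.43495178222656)
[0.687  0.0265 0.094 ]
brass
(218, 210, 24, 50)
```

View pics/v12.png

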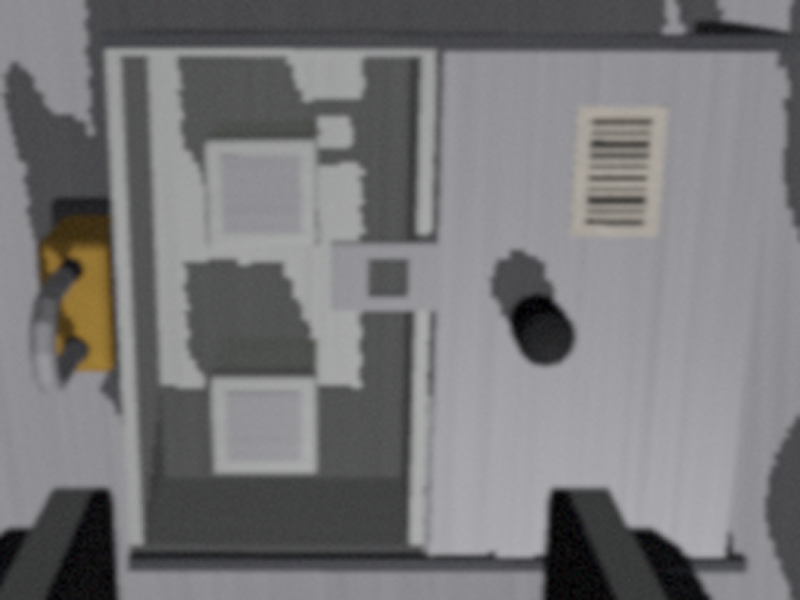

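```bash
python3 - <<'E'
from h import *
import pickle
np.set_printoptions(precision=4,suppress=True)
c=pickle.load(open("pics/wX.pkl","rb"))
f=lambda x,y,z:ray("wrist",x*260/800+205,y*195/600+140,z,c)[:2]
L=np.array([f(*p,.07) for p in((580,106),(667,108),(657,237),(572,235))]); e=np.roll(L,-1,0)-L
print("label",L.mean(0),np.linalg.norm(e,axis=1),np.degrees(np.arctan2(e[:,1],e[:,0])))
a=f(438,50,.07);b=f(428,555,.07);print("lid front",a,b,(a+b)/2,np.linalg.norm(a-b),np.degrees(np.arctan2(*(a-b)[::-1]))-90)
k=f(545,335,.094);print("knob",k)
a=f(107,40,.072);b=f(133,560,.072);print("rail front",a,b,(a+b)/2,np.linalg.norm(a-b),np.degrees(np.arctan2(*(a-b)[::-1]))-90)
print("shackle",f(46,340,.108))
Ri=np.array([[np.cos(BY),np.sin(BY)],[-np.sin(BY),np.cos(BY)]])
for n,p in(("label",L.mean(0)),("knob",k),("shackle",f(46,340,.108)),("rail",(a+b)/2)):print(n,"in box",Ri@(p-BO))
for p in((340,180),): pass
for n,u,v in (("scene",0,0),): pass
s=cv2.imread("pics/scene0.png")
E
```

```text
label [0.715  0.0768] [0.029  0.0439 0.0292 0.0439] [ -4.8647 -93.486  175.0707  86.2346]
lid front [0.6555 0.1211] [ 0.645  -0.0625] [0.6502 0.0293] 0.18382313903531486 -3.2571559721611436
knob [0.6854 0.0285]
rail front [0.5477 0.1311] [ 0.5358 -0.0567] [0.5418 0.0372] 0.18822608018980932 -3.6286875270852335
shackle [0.5242 0.0413]
label in box [0.1169 0.0527]
knob in box [0.0904 0.0027]
shackle in box [-0.0713  0.0053]
rail in box [-0.0535  0.0024]
```

Everything agrees with the box model to within about 2 mm, and the lid reads roughly 0.110 open. Now I'll grip the knob across box x and slide the lid shut.

```bash
sed -i 's/^BO=.*; BY/BO=np.array([.595,.0325]); BY/' h.py
python3 - <<'E'
from h import *
np.set_printoptions(precision=4,suppress=True)
q=quat(BY+np.pi/2); k=box(.090,0)
robot.gripper_to(.05,50); robot.move_pose([*k,.17],q)
print(robot.servo_line([*k,.102],.08,force_limit=12)); robot.gripper_to(.01,50)
print("gap",robot.current_finger_gap(),robot.current_position(),robot.current_wrist_force())
print(robot.servo_line([*box(0,0),.102],.06,force_limit=35),robot.current_position(),robot.current_wrist_force())
print(robot.servo_line([*box(-.026,0),.102],.03,force_limit=18),robot.current_position(),robot.current_finger_gap(),robot.current_wrist_force())
E
```

```text
False
gap 0.00992431235351498 [0.6848 0.0268 0.1021] [ 0.5339 -0.5235 -0.5455]
False [0.5952 0.0325 0.102 ] [ 0.3778  0.0427 -0.0187]
False [0.5692 0.0341 0.102 ] 0.00996046371606918 [-0.0924  0.0364 -0.1495]
```

The knob was not gripped: the gap went right to the commanded 10 mm. I'll look before retrying.

```bash
python3 - <<'E'
from h import *
im=robot.camera("wrist")
d=robot.camera("side"); s=robot.camera("scene"); print(proj("scene",robot.current_position()),proj("side",robot.current_position()))
cv2.imwrite("pics/v13.png",np.hstack([cv2.resize(s[160:360,290:450,::-1],(400,500),interpolation=cv2.INTER_CUBIC),cv2.resize(d[120:300,190:334,::-1],(400,500),interpolation=cv2.INTER_CUBIC)]))
E
```

```text
[348.73827757 254.67185449] [294.46739879 220.39054586]
```

View pics/v13.png

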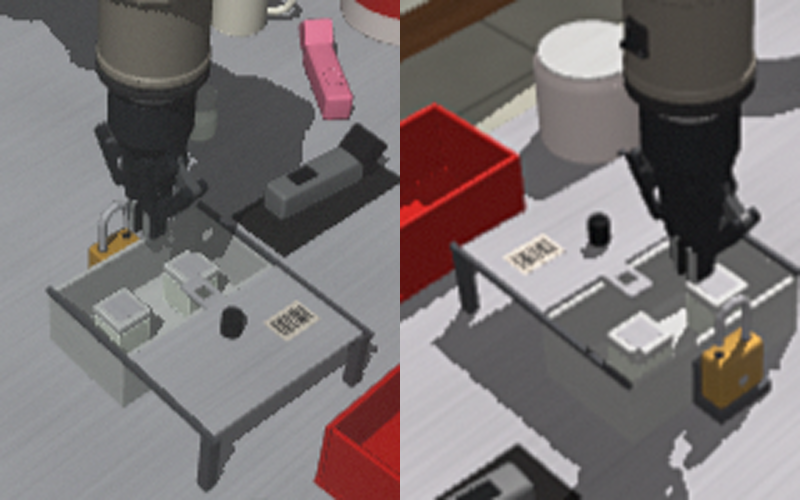

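In both views the fingertips appear 15–20 mm higher than "25 mm ahead of the TCP" would put them. That would explain the slips and this miss. I'll measure the real tip offset by touching the lid gently with closed fingers.

```bash
python3 - <<'E'
from h import *
np.set_printoptions(precision=4,suppress=True)
p=robot.current_position()
for z in(0,.006,.012,.018,.025): print(z,proj("scene",[p[0],p[1],p[2]-z]),proj("side",[p[0],p[1],p[2]-z]))
robot.servo_line([p[0],p[1],.17],.15)
k=box(.10,-.045); robot.move_pose([*k,.14],quat(BY+np.pi/2)); robot.gripper_to(.01)
print(robot.servo_line([*k,.078],.02,force_limit=5),robot.current_position(),robot.current_wrist_force())
robot.servo_line([*k,.15],.1); print(robot.current_time())
E
```

```text
0 [348.7383 254.6719] [294.4674 220.3905]
0.006 [348.6679 256.5165] [294.5    222.3573]
0.012 [348.5979 258.3486] [294.5324 224.3108]
0.018 [348.5285 260.1682] [294.5646 226.2512]
0.025 [348.4481 262.2754] [294.6019 228.4985]
False [ 0.692  -0.0187  0.078 ] [ 0.5148  0.8282 -0.4052]
46.05
```

```bash
python3 - <<'E'
from h import *
np.set_printoptions(precision=4,suppress=True)
k=box(.10,-.045)
robot.servo_line([*k,.08],.1)
print(robot.servo_line([*k,.052],.015,force_limit=5),robot.current_position(),robot.current_wrist_force())
robot.servo_line([*k,.15],.1); print(robot.current_position(),robot.current_joint_positions())
E
```

```text
True [ 0.6921 -0.0187  0.0644] [-0.5833 -0.3198  8.5271]
[ 0.6916 -0.0188  0.1492] [ 0.4061  0.6133 -0.6854  1.5949  0.4233  1.089  -0.4528]
```

The tips touch the lid (70 mm) at a TCP height of about 0.065, so they actually lie about 5 mm behind the reported TCP, not 25 mm ahead. I'll use the measured offset from here on. Knob again:

```bash
python3 - <<'E'
from h import *
np.set_printoptions(precision=4,suppress=True)
q=quat(BY+np.pi/2); k=box(.090,0)
robot.gripper_to(.05,60); robot.move_pose([*k,.14],q)
print(robot.servo_line([*k,.071],.06,force_limit=8)); robot.gripper_to(.01,60)
print("gap",robot.current_finger_gap(),robot.current_position(),robot.current_wrist_force())
if robot.current_finger_gap()>.013:
    print(robot.servo_line([*box(0,0),.071],.06,force_limit=30),robot.current_position(),robot.current_wrist_force())
    print(robot.servo_line([*box(-.026,0),.071],.03,force_limit=18),robot.current_position(),robot.current_finger_gap(),robot.current_wrist_force())
E
```

```text
False
gap 0.017471390867833177 [0.6851 0.0268 0.0716] [ 0.0546 -0.8275  5.6609]
False [0.5953 0.0328 0.0715] [-0.5689  0.2411  9.1242]
True [0.5747 0.0341 0.0716] 0.01759297384140647 [ 5.1001 -0.8672  0.0111]
```

The lid stopped at its end stop with the knob at box x = -0.020, as expected for shut. Next I'll release it and press the shackle.

```bash
python3 - <<'E'
from h import *
np.set_printoptions(precision=4,suppress=True)
q=quat(BY+np.pi/2); p=robot.current_position()
robot.gripper_to(.04); robot.servo_line([p[0],p[1],.16],.1)
s=box(-.072,.001); robot.gripper_to(0); robot.move_pose([*s,.16],q)
for z in(.112,.105,.100,.096,.092,.089):
    h=robot.servo_line([*s,z],.03,force_limit=60); print(z,h,robot.current_position()[2],robot.current_wrist_force())
E
```

```text
0.112 False 0.11215365262651834 [-0.8315  0.0794  0.1413]
0.105 False 0.10493980976798054 [ 0.5067 -0.3579  2.1131]
0.1 False 0.09989913107838203 [ 0.4862 -0.1194  3.4816]
0.096 False 0.09621287627030237 [-0.5193  1.152   9.9649]
0.092 False 0.09178063658611692 [-0.0422  0.1937  0.372 ]
0.089 False 0.08889616229212666 [-0.2781  0.9975  4.8489]
```

```bash
python3 - <<'E'
from h import *
np.set_printoptions(precision=4,suppress=True)
s=box(-.072,.001)
h=robot.servo_line([*s,.084],.02,force_limit=25); print(h,robot.current_position()[2],robot.current_wrist_force())
robot.servo_line([*s,.12],.1)
# re-touch: where is the shackle now?
h=robot.servo_line([*s,.086],.015,force_limit=4); print("retouch",h,robot.current_position()[2],robot.current_wrist_force())
robot.servo_line([*s,.16],.1)
im,c=look("wY",(*box(-.01,0),.08),.28,BY+np.pi/2)
sc=robot.camera("scene"); d=robot.camera("side")
o=np.zeros((600,800,3),np.uint8); o[:,:450]=cv2.resize(im[80:400,200:440,::-1],(450,600)); o[:300,450:]=cv2.resize(sc[220:340,295:435,::-1],(350,300)); o[300:,450:]=cv2.resize(d[160:280,200:340,::-1],(350,300))
cv2.imwrite("pics/v14.png",o); print(robot.current_time())
E
```

```text
True 0.0851100664666886 [-7.1449 -2.0485 21.9692]
retouch True 0.08884695557051107 [ 0.0925 -0.0642  4.6399]
wY [0.5875 0.064 ] [0.0042 0.0729 0.1483] [-0.0183 -0.2856 -0.9582] 63.6417
63.7417
```

View pics/v14.png

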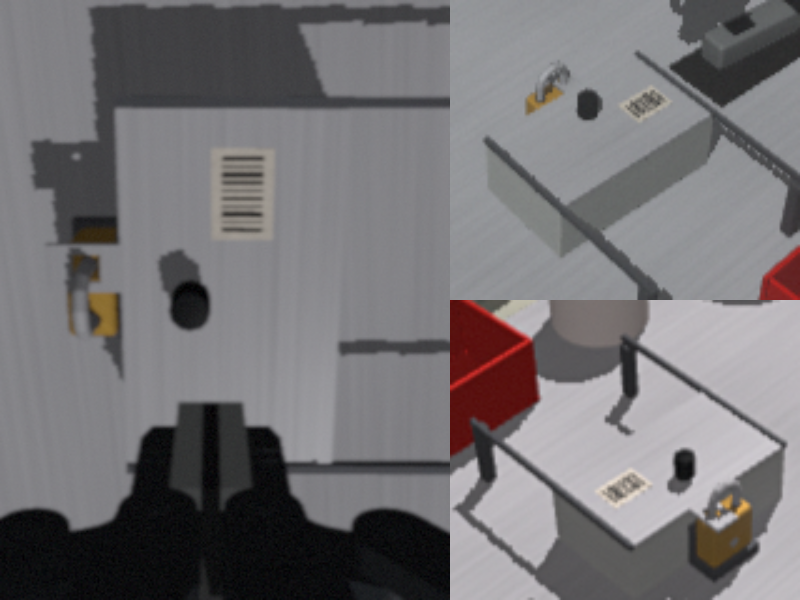

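The lid is shut and the shackle stays down: a re-touch at TCP 0.0888 puts its top at about 94–95 mm. Next is a close look at the scanner for its pose on the mat.

```bash
python3 - <<'E'
from h import *
np.set_printoptions(precision=4,suppress=True)
import pickle
c=pickle.load(open("pics/wY.pkl","rb")); L=ray("wrist",200+242*240/450,80+194*320/600,.07,c)
print("label",L,"expected",box(.005,.052))
robot.gripper_to(.08)
im,c=look("wS",(.575,.295,.03),.22,np.radians(82+90)); im2=im
o=cv2.resize(im[60:440,100:600,::-1],(789,600),interpolation=cv2.INTER_CUBIC); cv2.imwrite("pics/v15.png",o)
E
```

```text
label [0.6027 0.0845 0.07  ] expected [0.6033 0.0841]
wS [0.5473 0.2994] [-0.0723  0.0098  0.1483] [ 0.2834 -0.0402 -0.9582] 65.7
```

View pics/v15.png

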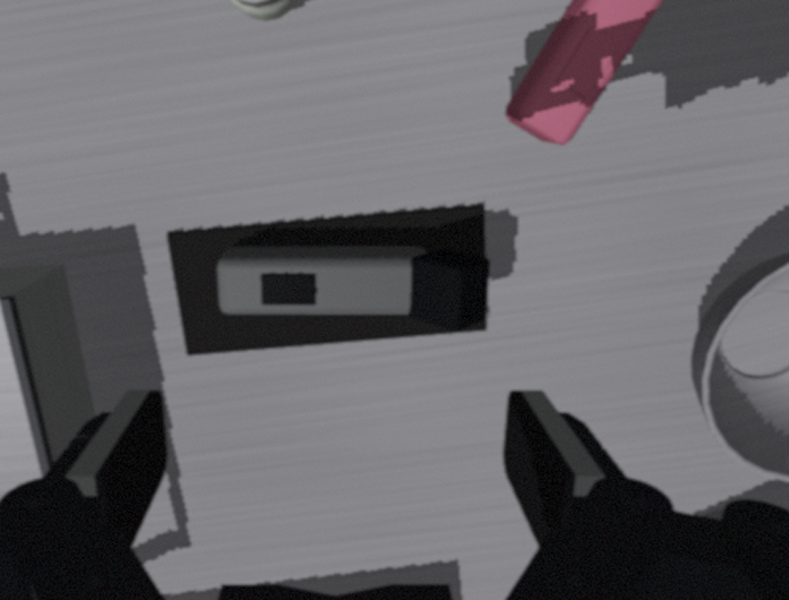

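```bash
python3 - <<'E'
from h import *
np.set_printoptions(precision=4,suppress=True)
import pickle
c=pickle.load(open("pics/wS.pkl","rb"))
def quad(n,L,z):
    W=np.array([ray("wrist",100+x*500/789,60+y*380/600,z,c)[:2] for x,y in L]); e=np.roll(W,-1,0)-W
    print(n,W,W.mean(0),np.linalg.norm(e,axis=1),np.degrees(np.arctan2(e[:,1],e[:,0])))
quad("bar",[(219,257),(412,255),(410,315),(219,314)],.040)
quad("mat",[(168,232),(484,204),(486,328),(188,354)],.004)
quad("btn",[(262,274),(316,273),(316,304),(262,304)],.040)
E
```

```text
bar [[0.5465 0.2353]
 [0.5602 0.3389]
 [0.5941 0.3341]
 [0.5785 0.229 ]] [0.5698 0.2843] [0.1044 0.0343 0.1062 0.0326] [ 82.4601  -7.9773 -98.4638 168.8107]
mat [[0.535  0.2003]
 [0.5449 0.3872]
 [0.6223 0.3827]
 [0.6131 0.1958]] [0.5788 0.2915] [0.1871 0.0775 0.1871 0.0783] [ 86.9568  -3.3148 -92.8106 176.7026]
btn [[0.5591 0.2567]
 [0.5628 0.286 ]
 [0.5803 0.2833]
 [0.5761 0.2537]] [0.5696 0.2699] [0.0295 0.0178 0.0299 0.0172] [ 82.9496  -8.6415 -98.1474 169.9393]
```

The bar's rear end is at (0.5625, 0.232), so the scanner origin is at about (0.5715, 0.301) with yaw 82.6°. The mat centre is (0.579, 0.2915) with yaw 87°. I'll pick the scanner up.

```bash
python3 - <<'E'
from h import *
np.set_printoptions(precision=4,suppress=True)
q=quat(np.radians(82.6)); xy=[.5715,.300]
robot.gripper_to(.062,100); robot.move_pose([*xy,.14],q); print(robot.servo_line([*xy,.006],.1,force_limit=15))
robot.gripper_to(.02,100); robot.hold(.2); print("gap",robot.current_finger_gap(),robot.current_position())
for z in(.02,.08,.17):
    robot.servo_line([*xy,z],.06); print(z,robot.current_finger_gap(),robot.current_wrist_force(),robot.current_wrist_torque())
s=robot.camera("scene"); im=robot.camera("wrist")
cv2.imwrite("pics/v16.png",np.hstack([cv2.resize(im[:,:,::-1],(450,400)),cv2.resize(s[110:310,330:505,::-1],(350,400))]))
E
```

```text
False
gap 0.032539586783861756 [0.572  0.3001 0.0068]
0.02 0.032478362873804956 [-0.1573 -0.2415 -0.8758] [-0.0005  0.0129  0.0002]
0.08 0.03230399299354007 [-0.5419 -1.0359 -1.2039] [0.0242 0.0022 0.0467]
0.17 0.03260204980388208 [-0.5685 -0.0231 -1.7238] [ 0.0206 -0.0435  0.0435]
```

View pics/v16.png

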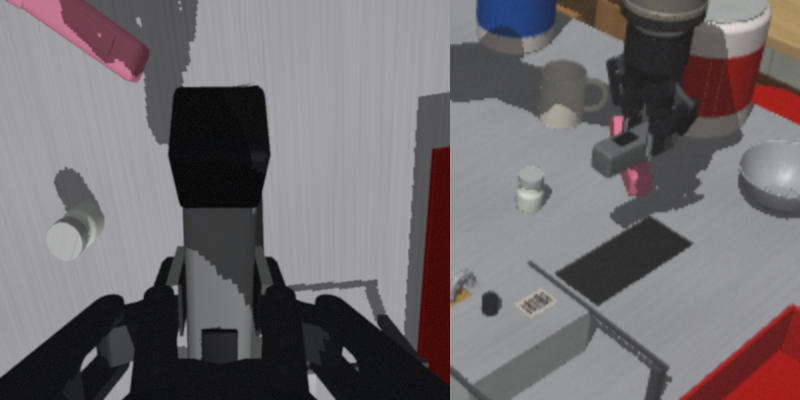

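The scanner is held level and straight. Now to scan the label.

```bash
python3 - <<'E'
from h import *
np.set_printoptions(precision=4,suppress=True)
M=np.array([ray("scene",330+(x-450)/2,110+y/2,.004)[:2] for x,y in((649,217),(692,245),(597,305),(557,272))]); print("mat check",M.mean(0),M)
psi=BY+np.pi/2; h=np.array([np.cos(psi),np.sin(psi)]); L=np.array([.603,.0843])
t=L-(.0707+.069+.0015)*h; z=.07+.0707-.025+.0028
robot.servo_line([*t,.17],.15,rot=quat(psi)); print("gap",robot.current_finger_gap())
robot.servo_line([*t,z],.06); robot.hold(1.8)
print("gap",robot.current_finger_gap(),robot.current_position(),t,z,robot.current_wrist_torque(),robot.current_time())
cv2.imwrite("pics/scan_side.png",robot.camera("side")[:,:,::-1]); cv2.imwrite("pics/scan_wrist.png",robot.camera("wrist")[:,:,::-1])
a=cv2.imread("pics/scan_side.png")[90:290,180:380]; b=cv2.imread("pics/scan_wrist.png")
s=robot.camera("scene")[150:350,280:480,::-1]
o=np.zeros((600,800,3),np.uint8); o[:400,:400]=cv2.resize(a,(400,400)); o[:400,400:]=cv2.resize(s,(400,400)); o[400:,:267]=cv2.resize(b,(267,200)); cv2.imwrite("pics/v17.png",o)
E
```

```text
mat check [0.5811 0.2883] [[0.5472 0.3826]
 [0.6259 0.3781]
 [0.6147 0.1918]
 [0.5368 0.2006]]
gap 0.03215736222058582
gap 0.03226404032575594 [ 0.5941 -0.0566  0.1185] [ 0.5941 -0.0566] 0.1185 [ 0.0267  0.0194 -0.0128] 78.05
```

```bash
python3 - <<'E'
import cv2,numpy as np
a=cv2.resize(cv2.imread("pics/v16.png")[:, :450],(640,480)); b=cv2.imread("pics/scan_wrist.png")
for n,i in(("lift",a),("scan",b)):
    m=(cv2.cvtColor(i,cv2.COLOR_BGR2GRAY)<32).astype(np.uint8); m[250:]=0; m[:,:230]=0; m[:,400:]=0
    k=max(cv2.findContours(m,0,2)[0],key=cv2.contourArea); print(n,cv2.boundingRect(k),cv2.contourArea(k))
E
```

```text
lift (241, 104, 142, 146) 18424.0
scan (230, 58, 153, 192) 20326.5
```

View pics/v17.png

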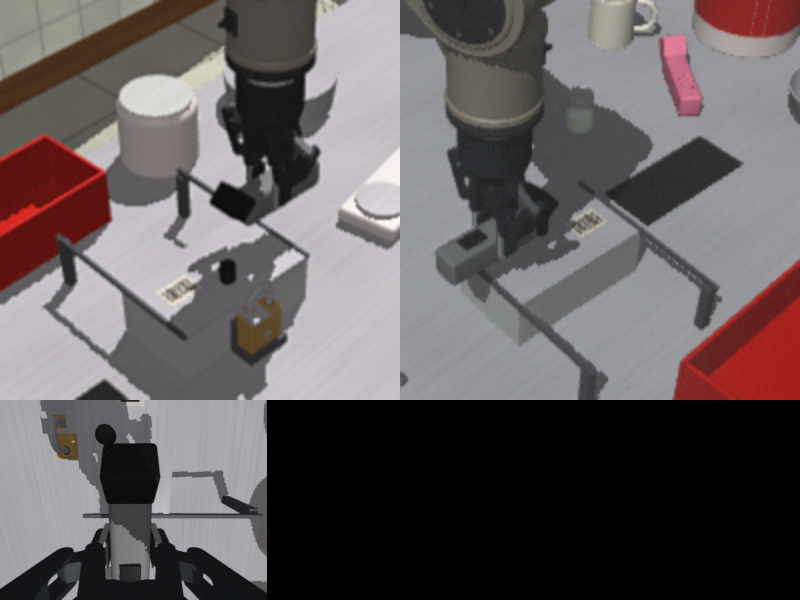

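The scanner hangs level over the lid with its head aimed at the label, and its pose in the hand is unchanged since the lift. I'll check the head's projection numerically, then lay it back along the mat's middle.

```bash
python3 - <<'E'
from h import *
np.set_printoptions(precision=4,suppress=True)
psi=BY+np.pi/2; h=np.array([np.cos(psi),np.sin(psi)]); p=robot.current_position(); o=p[:2]+.0015*h
print("head proj side",proj("side",[*(o+.066*h),.152]),"seen ~(296,190)")
robot.hold(.3); robot.servo_line([p[0],p[1],.17],.08)
psi=np.radians(86.9); h=np.array([np.cos(psi),np.sin(psi)]); t=np.array([.579,.291])-.0015*h
robot.servo_line([*t,.17],.12,rot=quat(psi)); print("gap",robot.current_finger_gap())
robot.servo_line([*t,.03],.08)
print(robot.servo_line([*t,.0065],.03,force_limit=6),robot.current_position(),robot.current_wrist_force(),robot.current_finger_gap())
robot.gripper_to(.06); robot.servo_line([*t,.16],.1)
im,c=look("wF",(.575,.295,.03),.22,np.radians(82+90))
W=lambda x,y,z:ray("wrist",x,y,z,c)[:2]
hs=cv2.cvtColor(im,cv2.COLOR_RGB2GRAY); m=((hs>70)&(hs<112)).astype(np.uint8); 
# grey bar: mid-grey blob enclosed by the black mat
d=(hs<60).astype(np.uint8); n,l,s,ce=cv2.connectedComponentsWithStats(d); i=l[tuple(np.round(proj("wrist",[.55,.22,.004],c)[::-1]).astype(int))]
k=max(cv2.findContours((l==i).astype(np.uint8),0,2)[0],key=cv2.contourArea); r=cv2.minAreaRect(k); print("mat",r,[W(*b,.004) for b in cv2.boxPoints(r)])
f=np.zeros_like(d); cv2.drawContours(f,[k],-1,1,-1); g=((f==1)&(hs>=60)).astype(np.uint8); g=cv2.morphologyEx(g,cv2.MORPH_CLOSE,np.ones((7,7)))
k=max(cv2.findContours(g,0,2)[0],key=cv2.contourArea); r=cv2.minAreaRect(k); print("bar",r); B=np.array([W(*b,.04) for b in cv2.boxPoints(r)]); print(B,B.mean(0))
print(robot.current_time())
E
```

```text
head proj side [291.811  192.5822] seen ~(296,190)
gap 0.03230865297235778
True [0.5786 0.2893 0.0068] [-1.7411 -0.9236  7.502 ] 0.032115357018397926
wF [0.5474 0.2994] [-0.0724  0.0098  0.1483] [ 0.2833 -0.0401 -0.9582] 88.5417
mat ((308.2022399902344, 237.967041015625), (78.8503189086914, 201.30848693847656), 85.31410217285156) [array([0.5339, 0.2001]), array([0.5446, 0.387 ]), array([0.6228, 0.3877]), array([0.6125, 0.1893])]
bar ((286.3829345703125, 250.46717834472656), (34.81520080566406, 122.06669616699219), 85.10090637207031)
[[0.5574 0.2216]
 [0.5628 0.3265]
 [0.5944 0.3255]
 [0.5892 0.2177]] [0.5759 0.2728]
88.5417
```

The scanner lies along the mat's middle, with its axis within about 2 mm and about 0.2° of the mat's. For the last checks I'll compare against the earlier pictures for lid, shackle and jars, then hand in.

```bash
python3 - <<'E'
from h import *
im,c=look("wZ",(*box(-.01,0),.08),.28,BY+np.pi/2)
g=lambda i:cv2.GaussianBlur(cv2.cvtColor(i,cv2.COLOR_BGR2GRAY),(3,3),0).astype(np.float32)
a=g(cv2.imread("pics/wY.png")); b=g(im[:,:,::-1].copy())
def shift(a,b,x,y,w,h):
    t=a[y:y+h,x:x+w]; r=cv2.matchTemplate(b[y-8:y+h+8,x-8:x+w+8],t,cv2.TM_CCOEFF_NORMED); _,v,_,p=cv2.minMaxLoc(r); return p[0]-8,p[1]-8,round(v,3)
for n,q in(("label",(305,150,50,65)),("knob",(285,220,35,40)),("shackle",(228,208,40,55))): print(n,shift(a,b,*q))
robot.servo_line([.50,-.05,.32],.2); S=robot.camera("scene"); s0=g(cv2.imread("pics/scene0.png")); s1=g(S[:,:,::-1].copy()); cv2.imwrite("pics/final.png",S[:,:,::-1])
for n,q in(("jar1",(360,192,22,26)),("jar2",(161,322,24,32)),("scale",(195,320,90,75))): print(n,shift(s0,s1,*q))
print(robot.current_time()); robot.close_job()
E
```

```text
wZ [0.58678144 0.0636908 ] [0.00472233 0.07308274 0.1482946 ] [-0.0178404  -0.28517415 -0.95830967] 89.7667
label (0, 2, 0.972)
knob (0, 1, 0.998)
shackle (0, 1, 0.994)
jar1 (0, -1, 0.095)
jar2 (0, 0, 1.0)
scale (0, 0, 0.999)
90.7083
the job is handed in; nothing more can be done
```

```bash
python3 - <<'E'
import cv2
a=cv2.imread("pics/side0.png",0);b=cv2.imread("pics/scan_side.png",0)
t=a[330:366,256:282]; _,v,_,p=cv2.minMaxLoc(cv2.matchTemplate(b[315:381,240:298],t,5)); print(v,p[0]-16,p[1]-15)
f=cv2.imread("pics/final.png",0); print(f[192:218:6,360:382:5])
E
```

```text
0.5479392409324646 2 15
[[ 75  75  77  76  74]
 [ 78  82  81  81  75]
 [ 76  91  87  90  77]
 [ 74  93 101 109 147]
 [ 75  78 141 143 146]]
```

I did the whole job in the order asked and handed it in at about 91 s of the 210 s, but I got no verdict back.

**What I did:**
- **Tins:** only two square tins were there, and both stand in the box.
- **Lid:** slid to its end stop.
- **Shackle:** pressed until it clicked.
- **Scan:** I held the grey scanner still over the label for at least 1.8 s, about 10 cm away along the beam. There is no reading that tells me whether it registered.
- **Scanner:** laid back on the mat.

**What went wrong on the way:**
- **Failed grasps:** the first grasps of both tins slipped, and the first grip on the lid knob missed.
- **Cause:** touching the lid showed the fingertips about 5 mm behind the reported TCP, not 25 mm ahead as stated. I used the measured offset from then on.

**Last checks:**
- **Lid:** the label is within 1 mm of where it should be with the lid shut. The lid and shackle had not moved in the final picture.
- **Shackle:** a second light touch found its top at about 94–95 mm; locked should be about 96 mm.
- **Scanner:** its axis is within about 2 mm of the mat's middle and parallel to it within about 1°.
- **Jars:** the jar on the right of the arm and the scale had not moved. The final picture check failed for the jar near the mat, and a second one from the side camera was inconclusive. That was probably the arm or its shadow. The scene picture from the scanner lift showed that jar in its starting place, and the robot did not go near it afterwards.

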